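Angle a box section past the pillar into the jig

TASK

Push the loose length of box section along the bench into the bay of the jig: feed the end away from the pillar in first, at an angle, then swing the other end round past the pillar, and leave the piece fully home, flat on the bench and flush against the back fence along its whole length. Only push it, with the fingertips or the outside of the fingers: do not grip it, put the fingers astride it or lift it. Leave the tin, the coupling and the wrench where they are, and finish with the robot clear of everything.

Things in the scene. Friction and masses are not known exactly. Their poses are not given: they have to be found in the camera images.
- jig: Fixed steel jig: back fence (40 mm high, 14 thick, feet to 59 mm behind its inner face) with a cheek at each end: a bay open towards the robot, its floor the bench. Origin on the bench at the middle of the fence's inner face; x out through the fence (away from the robot), y along it, z up. Bay inside: y -148 to +148 mm; cheeks 14 mm thick, 40 high, from the fence to x = -70 mm.
- pillar: Dark steel round pillar, 25 mm in diameter, 55 high, fixed to the bench before one half of the bay: at jig x = -130 mm and jig y = +94 or -94 mm (either side is possible). Origin at the centre of its foot. It leaves a way in of 229 mm, measured along the fence, between it and the opposite cheek: less than the piece's length.
- plug: Flush steel disc 25 mm across (about 1 mm high, seen only: things slide freely over it) that closes the unused pillar socket, at the mirrored place on the other side. Origin at its centre.
- tube: The piece: a loose length of plain aluminium square box section, 240 mm long, 30 mm wide and 30 mm high, 0.28 to 0.56 kg, lying on the bench on the robot's side of the pillar. It slides on the bench with dry friction. Origin at the centre of its underside; x along its length, z up. Fully home, its centre line lies 15 mm in front of the fence's inner face.
- end_a (a point): Centre of the piece's end face at +x (120 mm from its middle, 15 mm above its underside).
- end_b (a point): Centre of the piece's end face at -x (120 mm from its middle, 15 mm above its underside).
- tin: Closed tin can, 60 mm in diameter, 75 mm high, loose, standing beside the jig. Not to be disturbed. Origin at the centre of its underside.
- coupling: Steel pipe coupling, a ring 56 mm outside, 40 mm inside, 40 mm high, loose, standing beside the jig. Not to be disturbed. Origin at the centre of its underside.
- wrench: Steel wrench 170 mm long lying behind the fence, loose. Not to be disturbed. Origin under its middle; x along its length.
Things that resemble listed ones, but are neither listed nor needed, are in the scene too. Of the things that look like the tube, the larger one is meant.

How it is judged (in metres and radians):
On the way:
1. one end of the piece is inside the bay while the piece still lies at an angle of more than 0.25 rad to the fence (x of any of end_a, end_b in the frame of jig above -0.07 m and angle between the x axis of tube and the y axis of jig, either way round above 0.25 rad), for 0.1 s.
At the end, for the whole second after the job is handed in: The piece lies flat and at rest in the bay, both of its ends between the cheeks and within 8 mm of lying flush against the back fence (x of each of end_a, end_b in the frame of jig above -0.023 m and y of end_a in the frame of jig between -0.153 and 0.153 m and y of end_b in the frame of jig between -0.153 and 0.153 m and height (world z) of tube below 0.006 m and angle between tube's own z axis and vertical below 0.06 rad and linear speed of tube below 0.01 m/s and angular speed of tube below 0.05 rad/s); the robot touches nothing.
It fails at once if the piece is lifted or tipped off the bench (more than 12 mm, or 0.15 rad) (height (world z) of tube above 0.012 m or angle between tube's own z axis and vertical above 0.15 rad).
It fails at once if the piece is gripped or straddled: the space between the finger pads is occupied by it (x of the grasp point in the frame of tube between -0.115 and 0.115 m and y of the grasp point in the frame of tube between -0.01 and 0.01 m and z of the grasp point in the frame of tube below 0.04 m).
It fails at once if the tin is moved by more than 20 mm or tipped (distance of tin from where it was at the start of the episode above 0.02 m or angle between tin's own z axis and vertical above 0.3 rad).
It fails at once if the coupling is moved by more than 20 mm or tipped (distance of coupling from where it was at the start of the episode above 0.02 m or angle between coupling's own z axis and vertical above 0.3 rad).
It fails at once if the wrench is moved by more than 20 mm or tipped (distance of wrench from where it was at the start of the episode above 0.02 m or angle between wrench's own z axis and vertical above 0.3 rad).
It also fails if it takes over 64 s, if anything falls off the work surface, if the arm or the gripper's body presses on something with over 40 N, if the wrist force passes 120 N, or if a joint passes its speed limit or range.

ROBOT

A 6-joint arm with a two-finger parallel gripper is mounted at the origin on the work surface. World frame = base frame: x ahead of the robot, y to its left, z up, the work surface at z = 0. Lengths are in mm, angles in rad, forces in N, time in s.
With the tool pointing down it reaches from about 250 to 775 mm from the base axis. Payload 4 kg.
Tool frame: the origin (TCP) lies on the centre line of the jaws, within the pads' length; the fingertips stand 8 mm ahead of it and the grasp point (between the pads) lies 11 mm behind it; z points along the fingers, y is the line along which they close (so a half turn about z gives the same grasp; the last joint's range is limited). The gripper opens to 85 mm and grips with 20 to 120 N. Pads are 22 mm wide; open, the fingers measure 114 mm over their backs; the gripper's body (76 mm by 85 mm) begins 54 mm behind the grasp point. The pads swing forward as they close: fully open they stand 13 mm farther back than shut.
Start: joints at [-1.331, 0.087, 1.371, -0, 1.684, -0.103], TCP at [184.866, -518.017, 239.341] pointing down, gripper open.
Joint ranges: [-3.1, 3.1], [-0.76, 2.03], [0.27, 2.55], [-1.08, 4.22], [0.17, 2.65], [-2.57, 2.57]. Speed limits (rad/s): [2.79, 2.79, 3.14, 3.14, 3.14, 3.14].

INTERFACE

Orientations are given as a unit quaternion [x, y, z, w].
In Python, from cell import * gives the robot as it stands.
- The arm moves only by the tool play_rows, never from a script. Its argument "increments" is a list of rows, each an object with "translation": the shift along the tool's x, y, z in mm, a list of three; "twist": the turn about the tool's z in degrees; "fingers": the opening, from 0 (shut) to 1 (fully open). In form: [{"translation": [dx, dy, dz], "twist": twist, "fingers": fingers}, ...]. A call has 1 to 5 rows; each row shifts and turns the commanded pose from where the row before left it, along the tool's axes as they then stand; what a row does not reach is not made up. A row lasts 1/10 s, in which the tool goes at most 50 mm and 8.59 degrees, less where a joint would pass 70% of its speed; a pose out of reach is approached as far as the arm can. A call is refused whole if a number of a shift passes 50 or a number of a turn 8.59, either way. A call with a gripper value outside its range is refused whole. The fingers move at their own pace and stop on an object; "grip_force" is the grip in N (left out, the last holds). Time passes only in rows, so rows that do not move let the fingers close. It gives the time, the measured TCP pose, the force, the opening and the grip force at its end, in the units of the state.
- get_obs(): the state, without advancing time (a new reading comes with each control period).
- capture(name): name is "scene" or "top"; returns a dict with "frame" (480x640x3 uint8, blue, green, red), "range_z" (480x640 float32, mm along the optical axis (not along the pixel's ray), 0 where there is no reading), "mtx" (3x3 intrinsics, pixels), "cam_to_world" (4x4, takes a point from camera to world coordinates). Camera axes: x right, y down, z forward; pixel columns grow to the right and rows downward; lengths in mm; the calibration is good to about 2 mm. A picture is of the moment at which its call begins.
- hand_in(): hands the job in; it is judged then, once.
The state is a dict: "t": time; "joint_pos": joint angles; "joint_velocities": joint speeds; "effort": joint torques, N m; "eef_pos": TCP position; "eef_rot": TCP orientation; "force": force on the tool from outside, world axes, zero at the start; "moment": the same for the moment, N m; "opening": opening from 0.0 (shut) to 1.0 (fully open); "grasp_force": force on a finger pad.
Only numpy, scipy, OpenCV 4.12 (cv2) and the standard library are available. Lean on these libraries where they do the work, as an engineer would, in place of code of your own. Each camera call takes 0.05 s, during which the arm holds its last target. There are 200 camera calls.

## Working session

There is one attempt and no reset: what is moved stays moved. The work goes in short steps, Python scripts to look and compute and a tool call to move; the robot and the scene stay as the last step left them, time stands still between calls to the robot, and variables do not carry over. Pictures are saved under pics/ and viewed, at most 10 in all, crops included, and the job is handed in when it is done.

Besides the shell and the picture viewer there is one more tool, called after ">>>" by a JSON object that holds its "name" and its "arguments", one argument or row to a line. play_rows: Moves the arm, as the interface text tells. Its arguments: {"type":"object","properties":{"increments":{"type":"array"},"grip_force":{"type":"number"}},"required":["increments"]}

```bash
mkdir -p pics; ls
python3 - <<'E'
from cell import *
import cv2,numpy as np
for n in("top","scene"):
    c=capture(n); cv2.imwrite(f"pics/{n}0.png",c["frame"]); np.savez(f"{n}0.npz",**c)
    print(n,c["mtx"].tolist(),c["cam_to_world"].round(3).tolist())
print(get_obs())
E
```

```text
pics
top [[558.4271648839898, 0.0, 323.7738481844926], [0.0, 558.4271648839898, 244.5175063080704], [0.0, 0.0, 1.0]] [[-0.008, -0.995, 0.103, 460.064], [-1.0, 0.006, -0.027, 25.492], [0.026, -0.103, -0.994, 961.765], [0.0, 0.0, 0.0, 1.0]]
scene [[457.5506465724071, 0.0, 316.8691315926483], [0.0, 457.5506465724071, 235.3716651426792], [0.0, 0.0, 1.0]] [[-0.605, 0.62, -0.5, 936.659], [0.796, 0.477, -0.372, 311.195], [0.008, -0.623, -0.782, 640.355], [0.0, 0.0, 0.0, 1.0]]
{'t': 0.1, 'joint_pos': array([-1.33109217e+00,  8.79173810e-02,  1.37216183e+00, -1.63122716e-05,
        1.68361440e+00, -1.03057838e-01]), 'joint_velocities': array([-0.00131349, -0.00060484, -0.00482064,  0.00122697, -0.00030141,
       -0.0001858 ]), 'effort': array([ 1.52583303e-03, -3.53014076e+01, -3.14217997e+01, -2.76954615e-04,
        7.98573339e-03,  2.00116949e-05]), 'eef_pos': array([ 184.75376245, -517.5592813 ,  238.2065536 ]), 'eef_rot': array([ 9.85349799e-01,  1.70542284e-01, -7.98026636e-05, -1.04747641e-03]), 'force': array([ 0.41624165, -0.45698313, -0.68408307]), 'moment': array([ 0.01046006, -0.04962414, -0.00146087]), 'grasp_force': 0.0, 'opening': 0.9966749940683209}
```

View pics/top0.png

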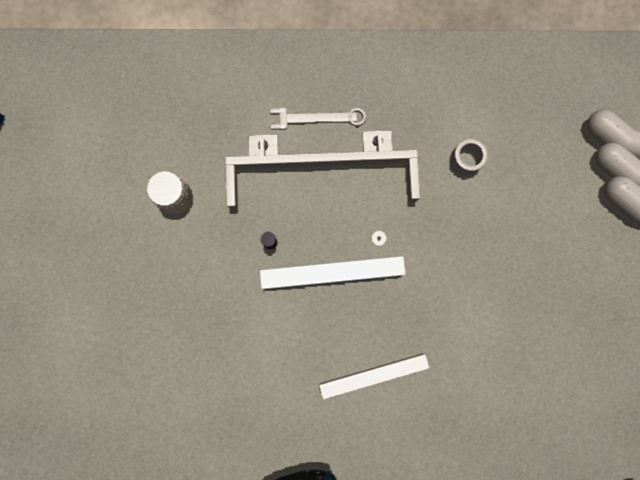

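View pics/scene0.png

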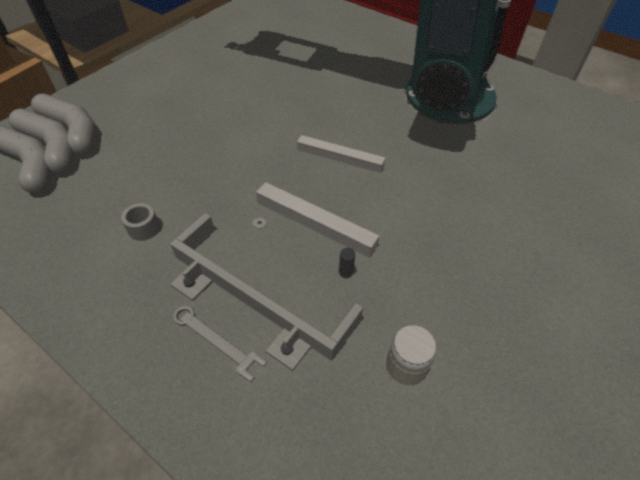

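The top view shows the jig (fence from (227,160) to (416,155)), the pillar at (268,241) on the +y side and the plug at (379,238). It also shows the tin at (166,190), the coupling at (470,155) and the wrench at (320,117). Two things could be the piece: the long white bar at (333,273) and the shorter one at (375,376). The larger one, at (333,273), is meant. I'll measure it and check it in a crop.

```bash
cat > h.py <<'E'
import cv2,numpy as np
def look(c):
    K,T,z=c["mtx"],c["cam_to_world"],c["range_z"]
    v,u=np.mgrid[:480,:640]
    P=np.stack([(u-K[0,2])/K[0,0]*z,(v-K[1,2])/K[1,1]*z,z],-1)@T[:3,:3].T+T[:3,3]
    P[z==0]=np.nan
    return P
def rects(P,mask):
    n,l,s,_=cv2.connectedComponentsWithStats(mask.astype(np.uint8))
    for i in range(1,n):
        if s[i,4]<60: continue
        q=P[l==i]; r=cv2.minAreaRect(q[:,:2].astype(np.float32))
        print(s[i,:5].tolist(),"c",np.round(r[0],1),"size",np.round(r[1],1),"ang",round(r[2],2),"z",round(float(np.median(q[:,2])),1))
def proj(c,p):
    T=c["cam_to_world"];q=(np.asarray(p,float)-T[:3,3])@T[:3,:3];q=c["mtx"]@q;return q[:2]/q[2]
def to_plane(c,uv,z):
    K,T=c["mtx"],c["cam_to_world"]
    d=T[:3,:3]@np.linalg.inv(K)@[uv[0],uv[1],1]; o=T[:3,3]
    return (o+d*(z-o[2])/d[2])[:2]
E
python3 - <<'E'
from h import *
c=dict(np.load("top0.npz"));P=look(c)
rects(P,(P[...,2]>12)&(P[...,2]<120))
f=c["frame"]
for n,uv,z in[("pillar",(268,238),55),("plug",(379,238),1),("fenceL",(227,163),40),("fenceR",(416,157),40),("cheekL end",(231.5,206),40),("cheekR end",(415,198),40)]:print(n,to_plane(c,uv,z).round(1))
cv2.imwrite("pics/crop.png",cv2.resize(f[120:420,200:460],None,fx=2,fy=2))
E
```

```text
[587, 109, 53, 115, 3845] c [ 691.5 -515.4] size [206.8  79. ] ang 11.07 z 46.4
[225, 134, 195, 75, 3402] c [685.7   3.4] size [117.2 324.4] ang 2.04 z 39.8
[451, 139, 36, 36, 715] c [ 708.  -249.7] size [54.7 55.4] ang 22.23 z 38.9
[147, 171, 45, 42, 1377] c [643.7 255.2] size [58.2 58.2] ang 17.48 z 74.5
[260, 232, 17, 17, 218] c [563.7  92.7] size [23.5 24.1] ang 1.61 z 55.3
[260, 257, 145, 32, 2623] c [510.5 -13.1] size [ 30.2 240.2] ang 5.2 z 30.7
[319, 354, 110, 45, 1650] c [338.3 -80.6] size [ 23.6 182.3] ang 15.35 z 23.3
pillar [565.4  92.1]
plug [570.7 -96.3]
fenceL [694.3 162.1]
fenceR [ 704.  -156.8]
cheekL end [621.2 153.9]
cheekR end [ 633.6 -153.3]
```

View pics/crop.png

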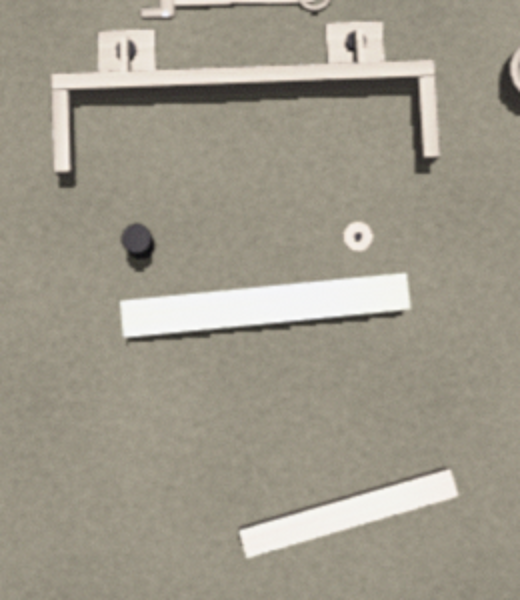

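The crop confirms it: the larger bar sits just in front of the pillar at world (510,-13). Its measured size is 240 x 30, with its top at 30 mm, while the other is 182 x 24. The jig frame is at world (697,3.4) with yaw 2.04°. I'll turn the tool to line up with the jig, so tool x is jig x and tool y is −jig y, then close the fingers and go above the first push point.

>>> {"name": "play_rows", "arguments": {
  "increments": [
    {"translation":[0,0,0],"twist":5.9,"fingers":0},
    {"translation":[0,0,0],"twist":5.9,"fingers":0},
    {"translation":[0,0,0],"twist":5.8,"fingers":0},
    {"translation":[25,-34,0],"twist":0,"fingers":0},
    {"translation":[25,-34,0],"twist":0,"fingers":0}
  ]
}}

```text
t: 0.6
eef_pos: [232.3, -447.7, 238.1]
eef_rot: [1.0, 0.017, -0.0, -0.001]
force: [0.3, -0.3, 0.1]
opening: 0.147
grasp_force: 0.0
```

>>> {"name": "play_rows", "arguments": {
  "increments": [
    {"translation":[26,-34,0],"twist":0,"fingers":0},
    {"translation":[26,-34,0],"twist":0,"fingers":0},
    {"translation":[26,-34,0],"twist":0,"fingers":0},
    {"translation":[26,-34,0],"twist":0,"fingers":0},
    {"translation":[26,-34,0],"twist":0,"fingers":0}
  ]
}}

```text
t: 1.1
eef_pos: [356.8, -272.0, 238.9]
eef_rot: [1.0, 0.018, -0.0, -0.0]
force: [0.5, -1.7, -1.2]
opening: 0.002
grasp_force: 0.0
```

>>> {"name": "play_rows", "arguments": {
  "increments": [
    {"translation":[25,-34,0],"twist":0,"fingers":0},
    {"translation":[25,-34,20],"twist":0,"fingers":0},
    {"translation":[25,-34,30],"twist":0,"fingers":0},
    {"translation":[25,-34,30],"twist":0,"fingers":0},
    {"translation":[25,0,30],"twist":0,"fingers":0}
  ]
}}

```text
t: 1.6
eef_pos: [475.2, -131.9, 130.3]
eef_rot: [1.0, 0.02, 0.0, -0.001]
force: [0.4, -1.6, 1.3]
opening: 0.002
grasp_force: 0.0
```

```bash
cat > st.py <<'E'
from cell import *
from h import *
import sys
O=np.array([697,3.4]);a=np.radians(2.04);R=np.array([[np.cos(a),-np.sin(a)],[np.sin(a),np.cos(a)]])
def J(p): return (np.asarray(p)[...,:2]-O)@R
def tool():
    s=get_obs();x,y=s["eef_rot"][:2]
    print("t",round(s["t"],2),"tool jig",J(s["eef_pos"]).round(1),"z",round(s["eef_pos"][2],1),"yaw_jig",round(np.degrees(2*np.arctan2(y,x)-a),1),"F",(s["force"]).round(1),"open",round(s["opening"],2))
def tube(save=None):
    c=capture("top");P=look(c);q=np.concatenate([J(P),P[...,2:]],-1)
    f=c["frame"].astype(int)
    m=(q[...,2]>27)&(q[...,2]<34)&(abs(q[...,1])<230)&(q[...,0]>-300)&(q[...,0]<-1)&(f.min(-1)>120)
    n,l,s,_=cv2.connectedComponentsWithStats(m.astype(np.uint8),connectivity=8)
    for i in np.argsort(-s[1:,4])[:3]+1:
        if s[i,4]<150: continue
        r=cv2.minAreaRect(q[l==i][:,:2].astype(np.float32));b=cv2.boxPoints(r)
        b=b[np.argsort(b[:,1])];R_,L_=b[:2].mean(0),b[2:].mean(0)
        d=L_-R_
        print("n",s[i,4],"c",np.round(r[0],1),"size",np.round(r[1],1),"Rend",R_.round(1),"Lend",L_.round(1),"theta",round(np.degrees(np.arctan2(-d[0],d[1])),1))
    if save: cv2.imwrite(save,c["frame"])
if __name__=="__main__":
    tool();tube(sys.argv[1] if len(sys.argv)>1 else None);
E
python3 st.py
```

```text
t 1.6 tool jig [-226.5 -127.3] z 130.3 yaw_jig 0.3 F [ 0.4 -1.6  1.3] open 0.0
n 2498 c [-186.9  -10.1] size [ 30.1 240.6] Rend [-180.3 -130.2] Lend [-193.5  110. ] theta 3.1
```

>>> {"name": "play_rows", "arguments": {
  "increments": [
    {"translation":[0,-32,20],"twist":0,"fingers":0},
    {"translation":[0,0,40],"twist":0,"fingers":0},
    {"translation":[0,0,35],"twist":0,"fingers":0},
    {"translation":[0,0,15],"twist":0,"fingers":0},
    {"translation":[6,0,0],"twist":0,"fingers":0}
  ]
}}

```text
t: 2.15
eef_pos: [476.2, -102.6, 17.7]
eef_rot: [1.0, 0.018, -0.004, -0.001]
force: [-0.4, 0.9, 1.3]
opening: 0.0
grasp_force: 0.0
```

>>> {"name": "play_rows", "arguments": {
  "increments": [
    {"translation":[10,0,0],"twist":0,"fingers":0},
    {"translation":[10,0,0],"twist":0,"fingers":0},
    {"translation":[10,0,0],"twist":0,"fingers":0},
    {"translation":[10,0,0],"twist":0,"fingers":0},
    {"translation":[10,0,0],"twist":0,"fingers":0}
  ]
}}

```text
t: 2.65
eef_pos: [530.7, -101.9, 22.2]
eef_rot: [1.0, 0.018, 0.0, 0.0]
force: [-2.9, 0.3, 2.3]
opening: -0.003
grasp_force: 1.3
```

```bash
python3 st.py pics/s1.png
```

```text
t 2.65 tool jig [-170.   -99.3] z 22.2 yaw_jig 0.0 F [-2.9  0.3  2.3] open -0.0
n 1685 c [-177.6   17.7] size [ 30.2 182. ] Rend [-149.1  -68.7] Lend [-206.   104.2] theta 18.2
```

>>> {"name": "play_rows", "arguments": {
  "increments": [
    {"translation":[10,0,0],"twist":0,"fingers":0},
    {"translation":[10,0,0],"twist":0,"fingers":0},
    {"translation":[10,0,0],"twist":0,"fingers":0},
    {"translation":[10,0,0],"twist":0,"fingers":0},
    {"translation":[5,0,0],"twist":0,"fingers":0}
  ]
}}

```text
t: 3.2
eef_pos: [575.7, -100.2, 21.2]
eef_rot: [1.0, 0.018, 0.0, 0.0]
force: [-2.5, 0.2, -0.1]
opening: -0.003
grasp_force: 0.8
```

```bash
python3 st.py pics/s2.png
```

```text
t 3.2 tool jig [-124.9  -99.2] z 21.2 yaw_jig 0.0 F [-2.5  0.2 -0.1] open -0.0
n 1648 c [-169.1   19.1] size [ 30.2 165.6] Rend [-122.7  -49.5] Lend [-215.6   87.6] theta 34.1
```

>>> {"name": "play_rows", "arguments": {
  "increments": [
    {"translation":[8,0,0],"twist":0,"fingers":0},
    {"translation":[5,0,0],"twist":0,"fingers":0},
    {"translation":[-20,0,0],"twist":0,"fingers":0},
    {"translation":[-30,0,0],"twist":0,"fingers":0},
    {"translation":[0,0,0],"twist":-8,"fingers":0}
  ]
}}

```text
t: 3.75
eef_pos: [534.6, -101.2, 20.5]
eef_rot: [0.996, 0.089, -0.002, -0.0]
force: [-0.1, -0.9, -1.3]
opening: 0.003
grasp_force: 0.0
```

>>> {"name": "play_rows", "arguments": {
  "increments": [
    {"translation":[0,0,0],"twist":-8,"fingers":0},
    {"translation":[0,0,0],"twist":-8,"fingers":0},
    {"translation":[0,0,0],"twist":-8,"fingers":0},
    {"translation":[0,0,0],"twist":-6,"fingers":0},
    {"translation":[0,0,0],"twist":0,"fingers":0}
  ]
}}

```text
t: 4.25
eef_pos: [538.4, -101.7, 21.9]
eef_rot: [0.94, 0.342, 0.001, 0.001]
force: [0.0, -0.4, 0.4]
opening: -0.002
grasp_force: 0.0
```

```bash
python3 st.py pics/s3.png
```

```text
t 4.25 tool jig [-162.2  -99.4] z 21.9 yaw_jig 38.0 F [ 0.  -0.4  0.4] open -0.0
n 2066 c [-147.3   -5.6] size [ 30.2 224.5] Rend [-77.5 -93.5] Lend [-217.1   82.3] theta 38.5
```

View pics/s3.png

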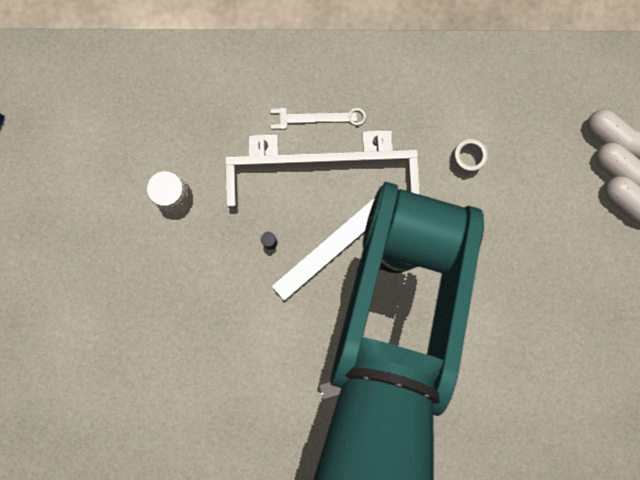

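The picture shows the piece angled from (280,293) up to about (375,205), partly under the wrist, with the pillar at (268,241) clear of it. Next I push square behind its middle, along its normal.

>>> {"name": "play_rows", "arguments": {
  "increments": [
    {"translation":[10,-27,0],"twist":0,"fingers":0},
    {"translation":[20,-27,0],"twist":0,"fingers":0},
    {"translation":[8,0,0],"twist":0,"fingers":0},
    {"translation":[8,0,0],"twist":0,"fingers":0},
    {"translation":[8,0,0],"twist":0,"fingers":0}
  ]
}}

```text
t: 4.8
eef_pos: [544.2, -26.3, 21.5]
eef_rot: [0.94, 0.342, -0.001, 0.001]
force: [-2.6, -2.5, 1.9]
opening: 0.003
grasp_force: 2.2
```

>>> {"name": "play_rows", "arguments": {
  "increments": [
    {"translation":[8,0,0],"twist":0,"fingers":0},
    {"translation":[5,0,0],"twist":0,"fingers":0},
    {"translation":[-20,0,0],"twist":0,"fingers":0},
    {"translation":[-10,0,0],"twist":0,"fingers":0},
    {"translation":[0,0,0],"twist":0,"fingers":0}
  ]
}}

```text
t: 5.3
eef_pos: [530.9, -36.9, 21.2]
eef_rot: [0.94, 0.341, 0.0, -0.0]
force: [0.4, -0.5, -0.3]
opening: -0.001
grasp_force: 0.0
```

```bash
python3 st.py pics/s4.png
```

```text
t 5.3 tool jig [-167.4  -34.4] z 21.2 yaw_jig 37.9 F [ 0.4 -0.5 -0.3] open -0.0
n 879 c [-164.9   57.7] size [30.1 98.8] Rend [-134.   19.] Lend [-195.7   96.3] theta 38.6
n 366 c [-61.3 -73. ] size [30. 48.] Rend [-46.5 -91.9] Lend [-76.  -54.1] theta 37.9
```

>>> {"name": "play_rows", "arguments": {
  "increments": [
    {"translation":[0,-40,0],"twist":0,"fingers":0},
    {"translation":[0,-40,0],"twist":0,"fingers":0},
    {"translation":[0,-40,0],"twist":0,"fingers":0},
    {"translation":[0,-32,0],"twist":0,"fingers":0},
    {"translation":[29,0,0],"twist":0,"fingers":0}
  ]
}}

```text
t: 5.85
eef_pos: [449.1, 100.4, 19.1]
eef_rot: [0.939, 0.343, -0.004, -0.002]
force: [0.7, -0.9, 0.5]
opening: -0.001
grasp_force: 0.0
```

>>> {"name": "play_rows", "arguments": {
  "increments": [
    {"translation":[29,0,0],"twist":0,"fingers":0},
    {"translation":[0,0,0],"twist":0,"fingers":0},
    {"translation":[0,12,0],"twist":0,"fingers":0},
    {"translation":[0,8,0],"twist":0,"fingers":0},
    {"translation":[0,8,0],"twist":0,"fingers":0}
  ]
}}

```text
t: 6.35
eef_pos: [495.3, 95.4, 21.3]
eef_rot: [0.94, 0.342, -0.001, -0.001]
force: [-2.6, 2.8, 2.0]
opening: 0.001
grasp_force: 2.0
```

>>> {"name": "play_rows", "arguments": {
  "increments": [
    {"translation":[0,8,0],"twist":0,"fingers":0},
    {"translation":[0,8,0],"twist":0,"fingers":0}
  ]
}}

```text
t: 6.55
eef_pos: [506.0, 82.8, 21.3]
eef_rot: [0.94, 0.342, -0.0, -0.0]
force: [-2.2, 1.9, 1.7]
opening: 0.002
grasp_force: 1.8
```

```bash
python3 st.py pics/s5.png
```

```text
t 6.55 tool jig [-188.    86.2] z 21.3 yaw_jig 37.9 F [-2.2  1.9  1.7] open 0.0
n 1748 c [-87.4 -41.9] size [ 30.2 182.9] Rend [ -30.7 -113.7] Lend [-144.1   29.8] theta 38.3
```

>>> {"name": "play_rows", "arguments": {
  "increments": [
    {"translation":[0,8,0],"twist":0,"fingers":0},
    {"translation":[0,8,0],"twist":0,"fingers":0},
    {"translation":[0,7,0],"twist":0,"fingers":0},
    {"translation":[0,4,0],"twist":0,"fingers":0},
    {"translation":[0,0,0],"twist":0,"fingers":0}
  ]
}}

```text
t: 7.1
eef_pos: [524.1, 62.0, 21.3]
eef_rot: [0.94, 0.342, 0.0, 0.001]
force: [-0.7, 0.6, 0.2]
opening: 0.004
grasp_force: 0.1
```

```bash
python3 st.py pics/s6.png
```

```text
t 7.1 tool jig [-170.7   64.7] z 21.3 yaw_jig 38.0 F [-0.7  0.6  0.2] open 0.0
n 1579 c [-66.7 -69.2] size [ 30.3 169.9] Rend [ -14.6 -136.3] Lend [-118.8   -2.1] theta 37.8
```

View pics/s6.png

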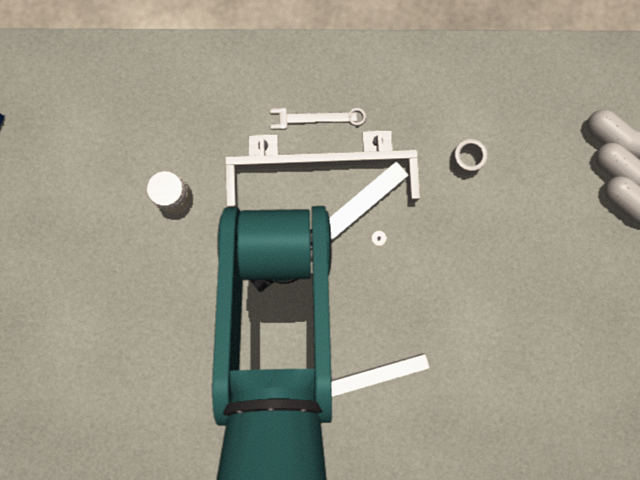

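The piece is at 38° with its right end deep in the right-hand corner of the bay (pixel (400,168)); jig coordinates (-15,-136). The pillar lies beyond its left end. Now I go round to its robot-side face and swing the left end in.

>>> {"name": "play_rows", "arguments": {
  "increments": [
    {"translation":[0,-10,0],"twist":0,"fingers":0},
    {"translation":[-25,0,0],"twist":0,"fingers":0},
    {"translation":[-20,0,0],"twist":0,"fingers":0},
    {"translation":[0,32,0],"twist":0,"fingers":0},
    {"translation":[0,32,0],"twist":0,"fingers":0}
  ]
}}

```text
t: 7.65
eef_pos: [522.8, -7.2, 21.2]
eef_rot: [0.939, 0.343, -0.0, 0.0]
force: [0.3, 0.4, 0.5]
opening: 0.0
grasp_force: 0.0
```

>>> {"name": "play_rows", "arguments": {
  "increments": [
    {"translation":[10,0,0],"twist":0,"fingers":0},
    {"translation":[9,0,0],"twist":0,"fingers":0},
    {"translation":[10,0,0],"twist":4,"fingers":0},
    {"translation":[10,0,0],"twist":4,"fingers":0}
  ]
}}

```text
t: 8.05
eef_pos: [552.7, 18.4, 21.2]
eef_rot: [0.961, 0.275, -0.002, -0.0]
force: [-2.7, -0.9, 2.3]
opening: -0.004
grasp_force: 1.6
```

```bash
python3 st.py pics/s7.png
```

```text
t 8.05 tool jig [-143.7   20.2] z 21.2 yaw_jig 29.9 F [-2.7 -0.9  2.3] open -0.0
n 694 c [ -38.  -106.6] size [30.2 75.8] Rend [ -18.9 -139.3] Lend [-57.1 -73.9] theta 30.3
```

>>> {"name": "play_rows", "arguments": {
  "increments": [
    {"translation":[9,2,0],"twist":2.5,"fingers":0},
    {"translation":[9,2,0],"twist":3,"fingers":0}
  ]
}}

```text
t: 8.3
eef_pos: [569.9, 24.7, 20.6]
eef_rot: [0.973, 0.23, -0.002, -0.001]
force: [-3.1, 0.2, -0.7]
opening: 0.0
grasp_force: 0.9
```

```bash
python3 st.py pics/s8.png
```

```text
t 8.3 tool jig [-126.3   25.8] z 20.6 yaw_jig 24.6 F [-3.1  0.2 -0.7] open 0.0
n 761 c [ -36.  -104.9] size [30.1 83.4] Rend [ -18.7 -142.8] Lend [-53.3 -66.9] theta 24.5
```

>>> {"name": "play_rows", "arguments": {
  "increments": [
    {"translation":[9,1,0],"twist":3,"fingers":0},
    {"translation":[9,1,0],"twist":3,"fingers":0}
  ]
}}

```text
t: 8.55
eef_pos: [587.1, 30.2, 20.7]
eef_rot: [0.984, 0.179, -0.002, -0.001]
force: [-2.2, 0.9, 0.1]
opening: 0.003
grasp_force: 1.0
```

```bash
python3 st.py pics/s9.png
```

```text
t 8.55 tool jig [-108.9   30.7] z 20.7 yaw_jig 18.6 F [-2.2  0.9  0.1] open 0.0
n 850 c [ -33.2 -101.5] size [30.4 91.7] Rend [ -18.1 -144.8] Lend [-48.3 -58.2] theta 19.2
```

>>> {"name": "play_rows", "arguments": {
  "increments": [
    {"translation":[9,0,0],"twist":3,"fingers":0},
    {"translation":[9,0,0],"twist":3,"fingers":0},
    {"translation":[9,0,0],"twist":3,"fingers":0},
    {"translation":[9,0,0],"twist":3,"fingers":0}
  ]
}}

```text
t: 9.0
eef_pos: [621.8, 40.1, 20.8]
eef_rot: [0.997, 0.075, -0.001, -0.0]
force: [-2.3, 1.1, 0.3]
opening: -0.003
grasp_force: 1.1
```

```bash
python3 st.py pics/s10.png
```

```text
t 9.0 tool jig [-73.8  39.3] z 20.8 yaw_jig 6.6 F [-2.3  1.1  0.3] open -0.0
n 1018 c [-25.7 -94.5] size [ 31.1 107.6] Rend [ -17.6 -147.7] Lend [-33.8 -41.3] theta 8.6
```

>>> {"name": "play_rows", "arguments": {
  "increments": [
    {"translation":[9,0,0],"twist":3,"fingers":0},
    {"translation":[9,0,0],"twist":3,"fingers":0},
    {"translation":[5,0,0],"twist":0.5,"fingers":0},
    {"translation":[4,0,0],"twist":0,"fingers":0}
  ]
}}

```text
t: 9.45
eef_pos: [649.4, 41.9, 21.1]
eef_rot: [1.0, 0.019, -0.001, -0.0]
force: [-1.1, 1.5, -0.0]
opening: 0.001
grasp_force: 0.9
```

```bash
python3 st.py pics/s11.png
```

```text
t 9.45 tool jig [-46.2  40.2] z 21.1 yaw_jig 0.2 F [-1.1  1.5 -0. ] open 0.0
n 1080 c [-18.1 -93.5] size [ 31.2 109.7] Rend [ -17.9 -148.4] Lend [-18.4 -38.7] theta 0.2
```

>>> {"name": "play_rows", "arguments": {
  "increments": [
    {"translation":[3,0,0],"twist":0,"fingers":0},
    {"translation":[2,0,0],"twist":0,"fingers":0},
    {"translation":[0,0,0],"twist":0,"fingers":0}
  ]
}}

```text
t: 9.8
eef_pos: [652.6, 41.8, 21.1]
eef_rot: [1.0, 0.018, -0.003, -0.0]
force: [-7.1, 1.7, 3.6]
opening: 0.002
grasp_force: 3.9
```

>>> {"name": "play_rows", "arguments": {
  "increments": [
    {"translation":[-20,0,0],"twist":0,"fingers":0},
    {"translation":[0,35,0],"twist":0,"fingers":0},
    {"translation":[0,35,0],"twist":0,"fingers":0},
    {"translation":[0,40,0],"twist":0,"fingers":0},
    {"translation":[8,0,0],"twist":0,"fingers":0}
  ]
}}

```text
t: 10.3
eef_pos: [647.3, -74.8, 22.0]
eef_rot: [1.0, 0.015, 0.001, 0.002]
force: [0.8, -0.2, -0.7]
opening: -0.002
grasp_force: 0.0
```

>>> {"name": "play_rows", "arguments": {
  "increments": [
    {"translation":[8,0,0],"twist":0,"fingers":0},
    {"translation":[4,0,0],"twist":0,"fingers":0},
    {"translation":[0,0,0],"twist":0,"fingers":0}
  ]
}}

```text
t: 10.6
eef_pos: [657.3, -69.2, 21.6]
eef_rot: [1.0, 0.019, -0.003, 0.002]
force: [-6.9, -3.5, 4.4]
opening: 0.001
grasp_force: 3.7
```

```bash
python3 st.py pics/s12.png
```

```text
t 10.6 tool jig [-42.2 -71.1] z 21.6 yaw_jig 0.1 F [-6.9 -3.5  4.4] open 0.0
n 1022 c [-15.5  37.6] size [111.2  29.1] Rend [-15.6 -18.1] Lend [-15.4  93.2] theta -0.1
```

>>> {"name": "play_rows", "arguments": {
  "increments": [
    {"translation":[-20,0,0],"twist":0,"fingers":0},
    {"translation":[-40,0,-5],"twist":0,"fingers":0},
    {"translation":[-40,0,-40],"twist":0,"fingers":0},
    {"translation":[-45,0,-20],"twist":0,"fingers":0},
    {"translation":[-45,0,-20],"twist":0,"fingers":0}
  ]
}}

```text
t: 11.15
eef_pos: [473.3, -73.9, 103.0]
eef_rot: [1.0, 0.019, 0.001, 0.0]
force: [-0.9, -0.5, 1.6]
opening: -0.002
grasp_force: 0.0
```

>>> {"name": "play_rows", "arguments": {
  "increments": [
    {"translation":[-45,0,-20],"twist":0,"fingers":0},
    {"translation":[-20,0,-20],"twist":0,"fingers":0},
    {"translation":[0,0,0],"twist":0,"fingers":0},
    {"translation":[0,0,0],"twist":0,"fingers":0},
    {"translation":[0,0,0],"twist":0,"fingers":0}
  ]
}}

```text
t: 11.65
eef_pos: [409.4, -76.9, 140.9]
eef_rot: [1.0, 0.018, -0.0, -0.0]
force: [-0.7, -0.7, 0.2]
opening: 0.001
grasp_force: 0.0
```

```bash
python3 st.py pics/s13.png
```

```text
t 11.65 tool jig [-290.2  -70. ] z 140.9 yaw_jig 0.1 F [-0.7 -0.7  0.2] open 0.0
n 2281 c [-15.6 -27.6] size [ 29.2 241.4] Rend [ -15.6 -148.3] Lend [-15.6  93.2] theta 0.0
```

View pics/s13.png

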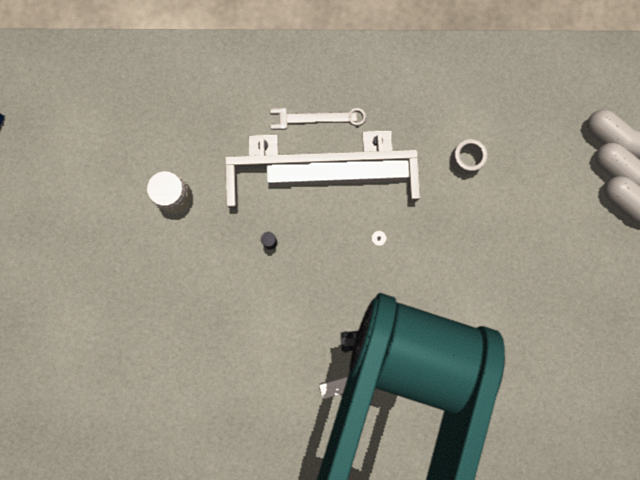

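The piece lies flush along the fence, from (267,173) to (410,168), against the right cheek. The tin, coupling and wrench have not moved, and the arm is clear at a height of 141 mm, so I'm handing in.

```bash
python3 -c "
from cell import *
print(hand_in())"
```

```text
the job is handed in; nothing more can be done
None
```

The piece is fully home in the bay, measured flush against the fence along its whole length (0.0° to it) with the robot clear of everything; I handed the job in at about 11.7 s and no verdict came back.

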